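# Pack printed bearing blocks and burnish the case seam

## Robot

A 7-joint arm with a two-finger parallel gripper is mounted at the origin on the work surface. World frame = base frame: x ahead of the robot, y to its left, z up, the work surface at z = 0. Lengths are in mm, angles in rad, forces in N, time in s.
With the tool pointing down it reaches from about 425 to 825 mm from the base axis. Payload 3.6 kg.
Tool frame: the origin (TCP) lies on the mounting face of the last link; the fingertips stand 186 mm ahead of it and the grasp point (between the pads) lies 167 mm ahead of it (r.finger_overhang is the distance from the TCP to the fingertips, in mm); z points along the fingers, y is the line along which they close (so a half turn about z gives the same grasp; the last joint's range is limited). The gripper opens to 93 mm and grips with 3 to 60 N. Pads are 15 mm wide; open, the fingers measure 128 mm over their backs; the gripper's body (75 mm by 188 mm) begins 65 mm behind the grasp point.
Start: joints at [-1.208, 0.615, -0.013, 1.423, 0.008, 1.103, -0.04], TCP at [246.376, 601.477, 404.74] pointing down, gripper open.
Joint ranges: [-3.12, 3.12], [-0.3, 2.06], [-1.34, 1.32], [0.26, 2.42], [-1.36, 4.5], [0.01, 1.98], [-2.84, 2.84]. Speed limits (rad/s): [2.79, 2.79, 3.14, 3.14, 3.14, 3.14, 3.14].

## Interface

Orientations are given as a unit quaternion [w, x, y, z].
In Python, from cell import r gives the robot as it stands. The module is installed in compiled form; this text tells all that it offers. Calls block until the motion is done:
- r.goto(position, orientation): joint-space move of the TCP to a pose.
- r.line_to(position, rotation=None, vel=150, contact_N=None): straight line of the TCP; rotation=None keeps the orientation; vel is the mean speed in mm/s. With contact_N (N) it stops when the force on the tool has changed by that much, and returns True; else False.
- r.set_joints(angles): joint-space move.
- r.grip(opening, effort=None): finger opening in mm; effort is the grip in N (None keeps the last); returns when the fingers have stopped.
- r.wait(seconds).
- r.solve_ik(position, orientation): joint angles nearest the present ones, or None.
- r.observe(): the state.
- r.read_camera(name): name is "scene" or "side" or "wrist"; returns the picture (420x560x3 uint8, red, green, blue); there is no depth.
- r.camera_model(name): a dict with "camera_matrix" (3x3 intrinsics, pixels), "extrinsics" (4x4, takes a point from world to camera coordinates). Camera axes: x right, y down, z forward; pixel columns grow to the right and rows downward; lengths in mm; the calibration is good to about 2 mm. The wrist camera is an equidistant fisheye: a pixel r from the principal point sees the ray r / f radians off the axis. A picture is of the moment at which its call begins: read the wrist's pose just before it. camera_model takes no time and is no camera call; for the wrist camera it gives the pose at the moment of the call.
A pose or a line that the arm cannot do raises r.Unreachable and nothing moves.
- r.sign_off(): hands the job in; it is judged then, once.
The state is a dict: "clock": time; "joint_pos": joint angles; "qvel": joint speeds; "effort": joint torques, N m; "tcp_pos": TCP position; "orientation": TCP orientation; "wrist_force": force on the tool from outside, world axes, zero at the start; "moment": the same for the moment, N m; "width": finger opening in mm; "finger_force": force on a finger pad.
Only numpy, scipy, OpenCV 4.12 (cv2) and the standard library are available. Lean on these libraries where they do the work, as an engineer would, in place of code of your own. Each camera call takes 0.05 s, during which the arm holds its last target. There are 200 camera calls.

## Task

Lay every gold bearing block on the bench inside the black case, then fold the gold lid fully shut. Take the burnisher from its blue stand and, holding it upright with its tip down in the pale seam groove, run it in one slow, steady pass (about 2 cm a second) from the red mark along the left side, the front and the right side of the lid to the green mark; then put it back upright in its stand, fully home. Leave the other things on the bench where they are.

Things in the scene. Friction and masses are not known exactly. Their poses are not given: they have to be found in the camera images.
- case: black printed case, fixed, on a grey print plate; 146 (x) x 212 (y) x 44 mm high, open at the top. Origin: centre of its underside; x points from its front (robot side) to the hinge side, y left along the hinge, z up; turned by up to 0.25 rad. Inner floor at z = 6 mm; cavity 110 (x) x 176 (y) mm, centred, 32 mm deep under the lid. Seam groove: see seam_0
- lid (a joint): gold lid, 122 mm from hinge to free edge, 188 mm wide, 6 mm thick, hinge line in mid-thickness. 0 = folded shut (flat, top flush with the lip, 44 mm up); grows as it opens; 1.57 = upright; at most 1.9 (leaning away from the robot). Starts at 1.45 to 1.8. Stiff hinge: it stays where it is left; about 2 N at the free edge folds it
- lid_hinge (a point): middle of the lid's hinge line, fixed on the case at x = +61, y = 0, z = +41 mm of the case; axes as the case's
- burnisher: seam burnisher, upright stylus 92 mm tall, 70 g. Origin: the point of its tip (bottom); z up along it. Steel tip 4 mm across for the first 12 mm, then widening to an 8 mm shaft; black flange 30 mm across from 42 to 46 mm; above it an orange grip 16 x 16 mm square (faces across its x and y) from 46 to 92 mm: hold it there, from above
- stand: blue block 64 x 64 x 50 mm, fixed; origin: centre of its underside. A vertical through-hole 19 mm across in the middle holds the burnisher: the flange rests on the block's top, so the tip is 8 mm above the stand's underside
- spray: bystander: white bottle with a blue cap, 48 mm across, 140 mm tall; origin: centre of underside
- jar: bystander: small glass jar, 44 mm across, 55 mm tall; origin: centre of underside
- scraper: bystander: spatula-like print scraper 190 mm long, lying flat
- bracket: bystander: small grey L-shaped print, 45 x 30 x 32 mm
- cup: bystander: blue cup, 72 mm across, 80 mm tall; origin: centre of underside
- block_a: gold printed bearing block, 45 g; foot 44 (x) x 24 (y) x 12 mm with a round hub on it, 27 mm high in all; flat parallel faces 24 mm apart across y, to grip by. Origin: centre of its underside, z up. Two or three of the blocks are there at a start; a missing one reads None
- block_b: gold printed bearing block, 45 g; foot 44 (x) x 24 (y) x 12 mm with a round hub on it, 27 mm high in all; flat parallel faces 24 mm apart across y, to grip by. Origin: centre of its underside, z up. Two or three of the blocks are there at a start; a missing one reads None
- block_c: gold printed bearing block, 45 g; foot 44 (x) x 24 (y) x 12 mm with a round hub on it, 27 mm high in all; flat parallel faces 24 mm apart across y, to grip by. Origin: centre of its underside, z up. Two or three of the blocks are there at a start; a missing one reads None
- seam_0 (a point): point on the floor of the seam groove, on its centre line, at the red mark; axes as the case's. Groove: 8 mm wide, 6 mm deep, pale floor 38 mm above the case's origin, just outside the lid's edge; centre line at case y = +98 (left), x = -65 (front), y = -98 mm (right), square corners; its sides end at x = +55 mm. Red block on the left lip marks the start
- seam_1 (a point): point on the floor of the seam groove, on its centre line, half way along the left side; axes as the case's
- seam_2 (a point): point on the floor of the seam groove, on its centre line, at the left front corner; axes as the case's
- seam_3 (a point): point on the floor of the seam groove, on its centre line, a third of the way along the front; axes as the case's
- seam_4 (a point): point on the floor of the seam groove, on its centre line, two thirds of the way along the front; axes as the case's
- seam_5 (a point): point on the floor of the seam groove, on its centre line, at the right front corner; axes as the case's
- seam_6 (a point): point on the floor of the seam groove, on its centre line, half way along the right side; axes as the case's
- seam_7 (a point): point on the floor of the seam groove, on its centre line, at the green mark; axes as the case's. A green block on the right lip marks it
There are look-alikes about, which are no part of the job. Leave any pink look-alike of the block_c alone. Of the things shaped like the stand, the blue one is meant.

How it is judged (in metres and radians):
On the way, in this order (a step that is already met when the one before it is completed fails the run):
1. every gold block present lies inside the case and the lid is folded shut (under 0.05 rad) (x of block_a in the frame of case between -0.056 and 0.056 m and y of block_a in the frame of case between -0.089 and 0.089 m and z of block_a in the frame of case between 0 and 0.025 m and x of block_b in the frame of case between -0.056 and 0.056 m and y of block_b in the frame of case between -0.089 and 0.089 m and z of block_b in the frame of case between 0 and 0.025 m and x of block_c in the frame of case between -0.056 and 0.056 m and y of block_c in the frame of case between -0.089 and 0.089 m and z of block_c in the frame of case between 0 and 0.025 m and value of joint lid below 0.05 rad), for 0.3 s.
2. burnisher tip down in the seam groove at the red mark (within 5 mm of seam_0), moving slower than 50 mm/s, lid still shut (distance between burnisher and seam_0 below 0.005 m and linear speed of burnisher below 0.05 m/s and value of joint lid below 0.05 rad), for 0.1 s.
3. burnisher tip down in the seam groove half way along the left side (within 5 mm of seam_1), moving slower than 50 mm/s, lid still shut (distance between burnisher and seam_1 below 0.005 m and linear speed of burnisher below 0.05 m/s and value of joint lid below 0.05 rad), for 0.1 s.
4. burnisher tip down in the seam groove at the left front corner (within 5 mm of seam_2), moving slower than 50 mm/s, lid still shut (distance between burnisher and seam_2 below 0.005 m and linear speed of burnisher below 0.05 m/s and value of joint lid below 0.05 rad), for 0.1 s.
5. burnisher tip down in the seam groove a third of the way along the front (within 5 mm of seam_3), moving slower than 50 mm/s, lid still shut (distance between burnisher and seam_3 below 0.005 m and linear speed of burnisher below 0.05 m/s and value of joint lid below 0.05 rad), for 0.1 s.
6. burnisher tip down in the seam groove two thirds of the way along the front (within 5 mm of seam_4), moving slower than 50 mm/s, lid still shut (distance between burnisher and seam_4 below 0.005 m and linear speed of burnisher below 0.05 m/s and value of joint lid below 0.05 rad), for 0.1 s.
7. burnisher tip down in the seam groove at the right front corner (within 5 mm of seam_5), moving slower than 50 mm/s, lid still shut (distance between burnisher and seam_5 below 0.005 m and linear speed of burnisher below 0.05 m/s and value of joint lid below 0.05 rad), for 0.1 s.
8. burnisher tip down in the seam groove half way along the right side (within 5 mm of seam_6), moving slower than 50 mm/s, lid still shut (distance between burnisher and seam_6 below 0.005 m and linear speed of burnisher below 0.05 m/s and value of joint lid below 0.05 rad), for 0.1 s.
9. burnisher tip down in the seam groove at the green mark (within 5 mm of seam_7), moving slower than 50 mm/s, lid still shut (distance between burnisher and seam_7 below 0.005 m and linear speed of burnisher below 0.05 m/s and value of joint lid below 0.05 rad), for 0.1 s.
At the end, for the whole second after the job is handed in: every gold block present is inside the case, the lid is shut to within 0.05 rad, and the burnisher stands released and at rest in its stand: flange down on the block to within 5 mm, within 12 mm of the hole's centre, upright to within 0.12 rad (all of step 1 and angle between burnisher's own z axis and vertical below 0.12 rad and horizontal distance between burnisher and stand below 0.012 m and z of burnisher in the frame of stand between 0.003 and 0.013 m and linear speed of burnisher below 0.03 m/s); the robot touches nothing.
It fails at once if a bystander (spray bottle, jar, scraper, grey bracket or cup) is shoved more than 50 mm from its place (distance of any of spray, jar, scraper, bracket, cup from where it was at the start of the episode above 0.05 m).
It fails at once if the spray bottle, jar or cup is knocked over (angle between any of spray, jar, cup's own z axis and vertical above 0.6 rad).
Of block_a, block_b, block_c only 2 to 3 are there at a start; the rules pass over those that are not, and their reading is None.
At some moment in a run one of block_a, block_b, block_c may be knocked a few centimetres aside while the robot is not near it.
It also fails if it takes over 210 s, if anything falls off the work surface, if the arm or the gripper's body presses on something with over 40 N, if the wrist force passes 120 N, or if a joint passes its speed limit or range.

## Working session

There is one attempt and no reset: what is moved stays moved. The work goes in short steps, each a Python script; the robot and the scene stay as the last script left them, time stands still between calls to the robot, and variables do not carry over. Pictures are saved under pics/ and viewed, at most 14 in all, crops included, and the job is handed in when it is done.

```bash
mkdir -p pics
cat > h.py <<'E'
import numpy as np, cv2
from cell import r
from scipy.spatial.transform import Rotation as R
def snap(n,f):
    m=r.camera_model(n); im=r.read_camera(n); cv2.imwrite('pics/'+f,im[:,:,::-1]); np.savez('pics/'+f+'.npz',im=im,K=m['camera_matrix'],E=m['extrinsics']); return im
E
python3 - <<'E'
from h import *
a=snap('scene','s0.png');b=snap('side','d0.png');c=snap('wrist','w0.png')
for n in('scene','side','wrist'):
    m=r.camera_model(n);print(n,np.array(m['camera_matrix']).round(1).tolist(),np.array(m['extrinsics']).round(3).tolist())
print(r.observe(),r.finger_overhang)
E
```

```text
scene [[522.4, 0.0, 287.2], [0.0, 522.4, 203.7], [0.0, 0.0, 1.0]] [[0.564, 0.826, 0.0, -327.93], [0.693, -0.473, -0.544, -369.801], [-0.449, 0.307, -0.839, 1436.877], [0.0, 0.0, 0.0, 1.0]]
side [[439.6, 0.0, 278.7], [0.0, 439.6, 211.2], [0.0, 0.0, 1.0]] [[-1.0, -0.022, -0.012, 556.061], [-0.002, 0.529, -0.848, 39.187], [0.025, -0.848, -0.529, 950.214], [0.0, 0.0, 0.0, 1.0]]
wrist [[325.2, 0.0, 277.7], [0.0, 325.2, 205.7], [0.0, 0.0, 1.0]] [[0.379, 0.926, -0.003, -648.178], [0.892, -0.364, 0.268, -32.221], [0.247, -0.104, -0.963, 391.582], [0.0, 0.0, 0.0, 1.0]]
{'clock': 0.15, 'joint_pos': array([-1.20852208,  0.61568234, -0.01258237,  1.42451916,  0.00810681,
        1.10340467, -0.04040481]), 'qvel': array([-0.00267142, -0.00220216, -0.00075487, -0.00555533, -0.00022275,
        0.00247498,  0.00015851]), 'effort': array([ 9.99559197e-04, -4.59348035e+01,  2.09616744e-01, -1.65941048e+01,
       -6.10538665e-02,  1.81335560e-02,  1.46909688e-04]), 'tcp_pos': array([246.29283847, 601.27305648, 403.86045648]), 'orientation': array([-1.68419645e-04,  1.93148337e-01,  9.81169076e-01, -9.67009782e-04]), 'wrist_force': array([0.1902495 , 0.15215048, 0.1962992 ]), 'moment': array([ 0.00174153, -0.05537219, -0.01157466]), 'finger_force': 0.0, 'width': 93.15181769197946} 186.1
```

View pics/s0.png

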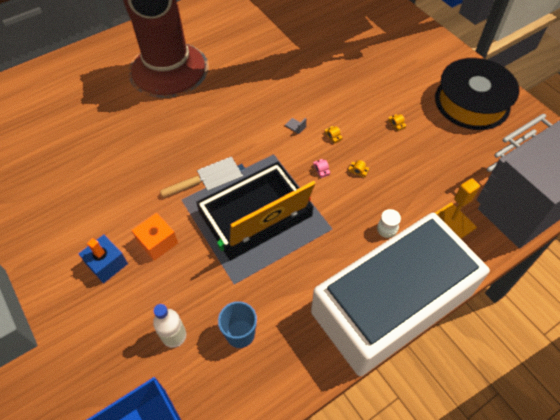

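View pics/d0.png

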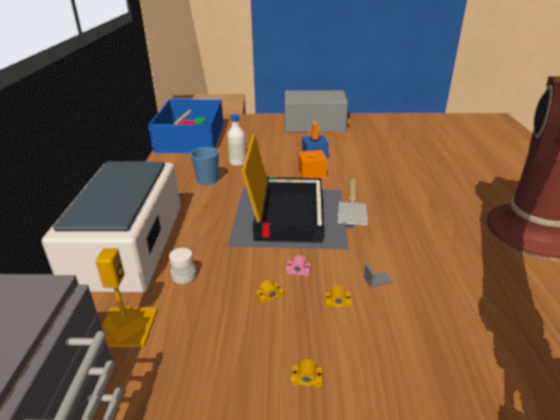

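The two views show three gold blocks at scene (334,133), (358,168) and (398,121). The pink look-alike is at (321,166). The burnisher is in the blue stand at (103,258), and the orange stand at (155,236) is a decoy. The bystanders are the bracket (295,125), scraper (205,180), jar (389,223), cup (238,325) and spray (168,325). I'll check these choices in close crops.

Run:
```python
import cv2,numpy as np
s=cv2.imread('pics/s0.png');d=cv2.imread('pics/d0.png')
def c(im,x,y,w,h,k):return cv2.resize(im[y:y+h,x:x+w],None,fx=k,fy=k,interpolation=cv2.INTER_CUBIC)
A=c(s,180,150,150,120,5); cv2.imwrite('pics/c1.png',A)
top=np.hstack([c(s,305,105,110,75,4),c(s,75,215,80,75,4)])
bot=np.hstack([c(d,240,250,110,75,4),c(d,240,320,80,75,4)]) 
cv2.imwrite('pics/c2.png',np.vstack([top,bot]))
cv2.imwrite('pics/c3.png',np.hstack([c(d,225,130,110,115,5),c(d,290,115,45,115,5)]))
```

```text
(no output)
```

View pics/c1.png

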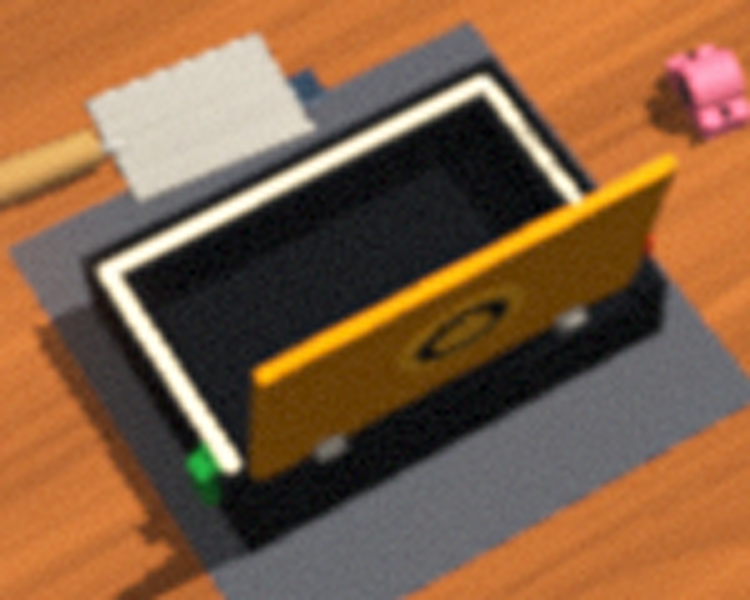

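View pics/c2.png

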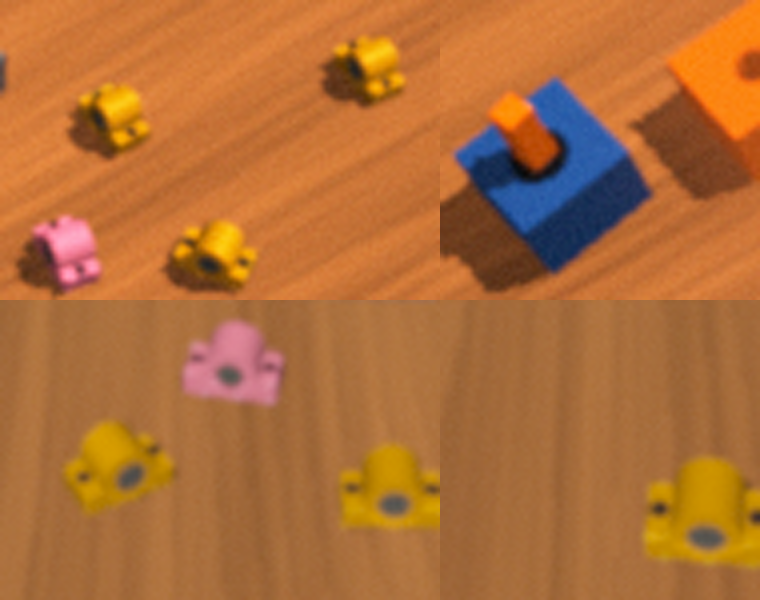

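View pics/c3.png

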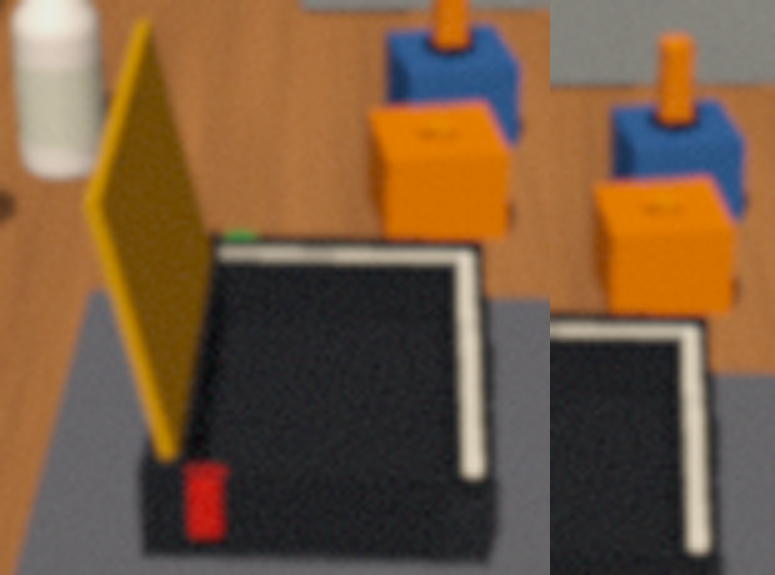

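The crops confirm the choices: three gold blocks, the pink block left alone, and the burnisher in the blue stand. Next I'll fit the poses from these features and take closer wrist views.

```bash
cat >> h.py <<'E'
from scipy.optimize import least_squares
def proj(f,P):
    z=np.load('pics/'+f+'.npz');P=np.atleast_2d(P);c=P@z['E'][:3,:3].T+z['E'][:3,3]
    K=z['K']
    if f[0]=='w':
        rr=np.hypot(c[:,0],c[:,1]);t=np.arctan2(rr,c[:,2]);s=t/np.maximum(rr,1e-9)
        return np.c_[c[:,0]*s,c[:,1]*s]*K[0,0]+K[:2,2]
    return c[:,:2]/c[:,2:]*K[0,0]+K[:2,2]
def atz(f,px,zz):
    z=np.load('pics/'+f+'.npz');K=z['K'];q=(np.array(px,float)-K[:2,2])/K[0,0]
    if f[0]=='w':
        t=np.linalg.norm(q);d=np.r_[q/max(t,1e-9)*np.sin(t),np.cos(t)]
    else:d=np.r_[q,1]
    Rm=z['E'][:3,:3];o=-Rm.T@z['E'][:3,3];d=Rm.T@d
    return o+d*(zz-o[2])/d[2]
def fit(obs,x0,verbose=1):
    # obs: list (file,px,local xyz); pose x,y,yaw on the table
    def res(p):
        c,s=np.cos(p[2]),np.sin(p[2]);out=[]
        for f,px,l in obs:
            out.append(proj(f,[p[0]+c*l[0]-s*l[1],p[1]+s*l[0]+c*l[1],l[2]])[0]-px)
        return np.ravel(out)
    o=least_squares(res,x0,loss='soft_l1',x_scale=[10,10,.1])
    if verbose:print(o.x.round(3),res(o.x).reshape(-1,2).round(1).tolist())
    return o.x
def down(yaw): # tool y axis along world direction yaw (+pi/2 of tool x)
    return (R.from_euler('z',yaw)*R.from_euler('x',np.pi)).as_quat()[[3,0,1,2]]
E
python3 - <<'E'
from h import *
S,D='s0.png','d0.png'
c=fit([(S,(202,203.6),(-65,-98,38)),(S,(276.8,168),(-65,98,38)),(S,(230,260),(73,-106,0)),(S,(312,215.6),(73,106,0)),(S,(197.6,202),(-73,-106,44)),(S,(278,162.4),(-73,106,44)),
(D,(324,228),(-73,106,44)),(D,(323,241.6),(-73,106,0)),(D,(254,240.6),(73,106,0)),(D,(320.6,178.6),(-73,-106,44)),(D,(319.6,224.6),(-65,98,38)),(D,(318.2,181.4),(-65,-98,38))],[600,0,0])
fit([(S,(103.75,234.5),(-32,32,50)),(S,(78.75,254.25),(-32,-32,50)),(S,(122.5,252.5),(32,32,50)),(S,(93.25,241.25),(0,0,100)),(S,(99.5,253.75),(0,0,54)),(D,(315.6,123),(0,0,100)),(D,(315,137.4),(0,0,54)),(D,(303,136),(32,-32,50)),(D,(325,135.6),(-32,-32,50))],[420,-300,0])
for p in [(334,132),(358.5,167),(397.5,121),(321.5,166),(295,125),(389,223)]:print(p,atz(S,p,14).round(0))
z=np.load('pics/w0.png.npz');print('cam',(-z['E'][:3,:3].T@z['E'][:3,3]).round())
E
```

```text
[ 5.32028e+02 -5.32000e+01 -3.50000e-02] [[-0.7, 0.6], [0.2, -1.9], [0.0, 1.3], [0.4, 0.5], [-1.6, -0.3], [0.0, -1.6], [-0.1, -1.8], [-0.0, 2.2], [-0.8, 1.5], [0.7, -0.9], [0.1, 1.8], [-0.2, -0.1]]
[ 4.59702e+02 -3.81034e+02  2.07000e-01] [[0.3, -0.4], [-0.6, -0.6], [-0.0, 0.4], [-0.5, 0.2], [0.3, -1.4], [0.1, -0.3], [0.2, 0.7], [-1.3, 0.1], [-2.0, -1.3]]
(334, 132) [447. 232.  14.]
(358.5, 167) [566. 215.  14.]
(397.5, 121) [508. 386.  14.]
(321.5, 166) [514. 144.  14.]
(295, 125) [374. 166.  14.]
(389, 223) [725. 174.  14.]
cam [177. 629. 384.]
```

View pics/w0.png

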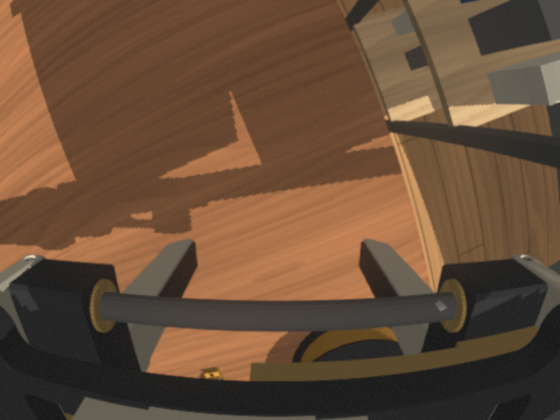

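Run:
```python
from h import *
r.goto([585,270,400],down(np.pi)); r.wait(.3)
snap('wrist','w1.png'); print(r.observe()['joint_pos'].round(2),r.observe()['tcp_pos'].round(1),r.observe()['clock'])
for p in [(447,232,0),(566,215,0),(508,386,0),(514,144,0)]:print(proj('w1.png',p).round())
S,D='s0.png','d0.png'
im=cv2.imread('pics/w1.png');cv2.imwrite('pics/w1c.png',cv2.resize(im[0:250,80:480],None,fx=2,fy=2,interpolation=cv2.INTER_CUBIC))
# lid angle: free edge corners in scene and side
c,(X,Y)=-.035,(532,-53.2)
for a in (1.45,1.55,1.65,1.75):
    for y in(94,-94):
        l=np.array([61-122*np.cos(a),y,41+122*np.sin(a)]);w=R.from_euler('z',c).apply(l)+[X,Y,0];print(a,y,proj(S,w).round(1),proj(D,w).round(1))
```

```text
[-0.42  0.61 -0.08  1.45  0.05  1.09  1.06] [584.8 270.5 400. ] 2.2333
[[245.  64.]]
[[231. 165.]]
[[375. 118.]]
[[173. 124.]]
1.45 94 [[303.3 167.1]] [[264.1 170.4]]
1.45 -94 [[221.  209.3]] [[271.1 133.4]]
1.55 94 [[306.7 170.9]] [[257.8 169.9]]
1.55 -94 [[224.  213.6]] [[265.8 132.9]]
1.65 94 [[310.1 175.2]] [[251.5 170. ]]
1.65 -94 [[227.1 218.3]] [[260.5 133. ]]
1.75 94 [[313.4 179.8]] [[245.3 170.6]]
1.75 -94 [[230.3 223.4]] [[255.3 133.6]]
```

View pics/w1c.png

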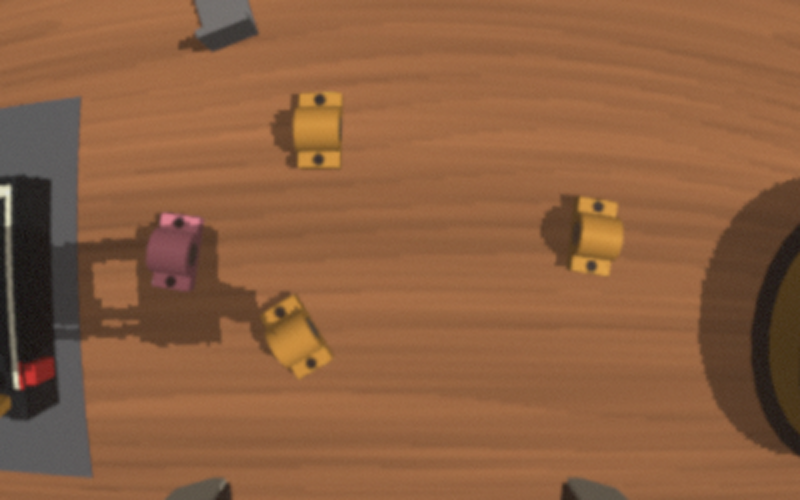

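B1's holes are at crop (319,99)/(318,159), B2's at (598,206)/(591,266) and B3's at (280,312)/(311,362). The pink block at (174,252) stays. I'm picking block 1 now.

```bash
cat >> h.py <<'E'
CASE=[532.0,-53.2,-.035]
def incase(l):return R.from_euler('z',CASE[2]).apply(l)+[CASE[0],CASE[1],0]
def holes(f,a,b):
    A=atz(f,a,12);B=atz(f,b,12);d=B-A;ph=np.arctan2(d[1],d[0])%np.pi
    return (A+B)/2,ph,np.linalg.norm(d)
def pick(m,ph):
    yaw=ph if ph>np.pi/2 else ph+np.pi
    r.grip(56,20);q=down(yaw)
    r.goto([m[0],m[1],300],q);r.line_to([m[0],m[1],189],vel=120)
    r.grip(10,20);o=r.observe();print('w',o['width'],o['finger_force'])
    r.line_to([m[0],m[1],330],vel=200);print('w',r.observe()['width'],r.observe()['clock'])
def place(x,y):
    q=down(CASE[2]+np.pi);p=incase([x,y,0])
    r.goto([p[0],p[1],330],q);r.line_to([p[0],p[1],235],vel=120)
    print('contact',r.line_to([p[0],p[1],195],vel=40,contact_N=6),r.observe()['tcp_pos'].round(1),r.observe()['width'])
    r.grip(36);r.line_to([p[0],p[1],330],vel=200);print(r.observe()['clock'])
E
python3 - <<'E'
from h import *
o=np.array([80,0])
H=[((319,99),(318,159)),((598,206),(591,266)),((280,312),(311,362))]
B=[holes('w1.png',np.array(a)/2+o,np.array(b)/2+o) for a,b in H]
for b in B:print(b)
import pickle;pickle.dump(B,open('B.pkl','wb'))
pick(B[0][0],B[0][1]);place(-15,0)
r.goto([585,270,400],down(np.pi)); r.wait(.2);im=snap('wrist','w2.png');print(r.observe()['clock'])
cv2.imwrite('pics/w2c.png',cv2.resize(cv2.imread('pics/w2.png')[0:250,40:440],None,fx=2,fy=2,interpolation=cv2.INTER_CUBIC))
E
```

```text
(array([448.83659583, 226.78077533,  12.        ]), np.float64(3.1291889352191804), np.float64(35.05212676360529))
(array([507.36584397, 384.62086578,  12.        ]), np.float64(3.049318854670516), np.float64(35.40266281707869))
(array([568.14281255, 212.37658267,  12.        ]), np.float64(0.532049695666109), np.float64(34.13980781333743))
w 23.75485887142082 20.00004297180567
w 24.184543886093675 6.3
contact True [516.8 -52.6 195.1] 23.820816601735444
10.6
12.125
```

View pics/w2c.png

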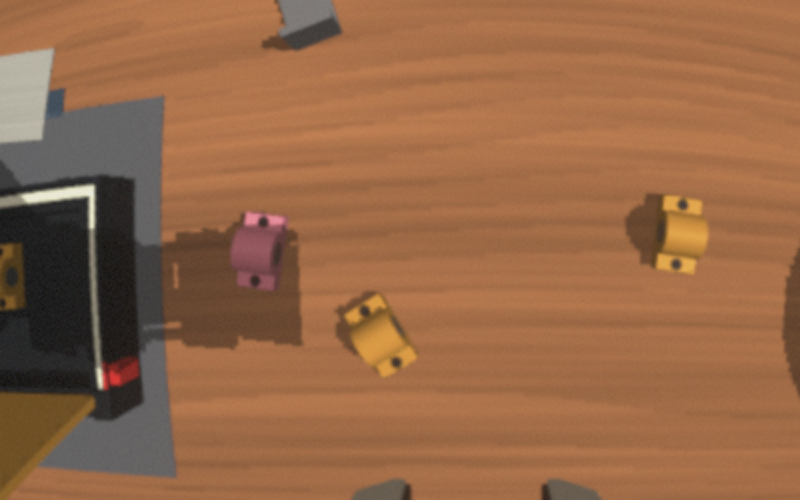

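Block 1 is at crop (10,275) in the case. B2 (680,235) and B3 (380,335) haven't moved. Next I pick those two, with a gold-pixel check before each grasp.

```bash
cat >> h.py <<'E'
def goldcentres(f):
    im=np.load('pics/'+f+'.npz')['im'];h=cv2.cvtColor(im,cv2.COLOR_RGB2HSV)
    m=cv2.inRange(h,(16,170,110),(30,255,255));m[245:]=0
    n,l,s,c=cv2.connectedComponentsWithStats(m)
    return [(c[i].round(0).tolist(),int(s[i,4]),atz(f,c[i],18)[:2].round(0).tolist()) for i in range(1,n) if s[i,4]>150]
E
python3 - <<'E'
from h import *
import pickle,sys;B=pickle.load(open('B.pkl','rb'))
print(goldcentres('w2.png'))
r.goto([585,270,400],down(np.pi))
pick(*B[1][:2])
if r.observe()['width']<22: sys.exit('miss')
place(-15,50)
r.goto([640,215,400],down(np.pi));r.wait(.2);snap('wrist','w3.png');g=goldcentres('w3.png');print(g)
if not any(np.hypot(*(np.array(x[2])-B[2][0][:2]))<8 for x in g): sys.exit('moved?')
pick(*B[2][:2])
if r.observe()['width']<22: sys.exit('miss')
place(-15,-50)
p=incase([-95,0,0]);r.goto([p[0],p[1],430],down(CASE[2]));r.wait(.3);snap('wrist','w4.png');snap('scene','s4.png');print(r.observe()['clock'],r.observe()['joint_pos'].round(2))
cv2.imwrite('pics/w4c.png',cv2.resize(cv2.imread('pics/w4.png'),None,fx=1.4,fy=1.4))
E
```

```text
[([381.0, 117.0], 385, [507.0, 385.0]), ([230.0, 170.0], 581, [569.0, 213.0]), ([30.0, 221.0], 1433, [634.0, -98.0])]
w 23.49807584831278 20.00010883959476
w 24.038845193965194 16.2083
contact True [518.6  -2.7 195.1] 23.60810820598681
20.85
[([99.0, 89.0], 592, [519.0, -5.0]), ([68.0, 93.0], 549, [517.0, -55.0]), ([266.0, 152.0], 523, [604.0, 199.0]), ([29.0, 200.0], 271, [657.0, -147.0])]moved?
```

```bash
python3 -c "
import cv2
cv2.imwrite('pics/w3c.png',cv2.resize(cv2.imread('pics/w3.png')[110:190,210:320],None,fx=6,fy=6,interpolation=cv2.INTER_CUBIC))"
```

```text
(no output)
```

View pics/w3c.png

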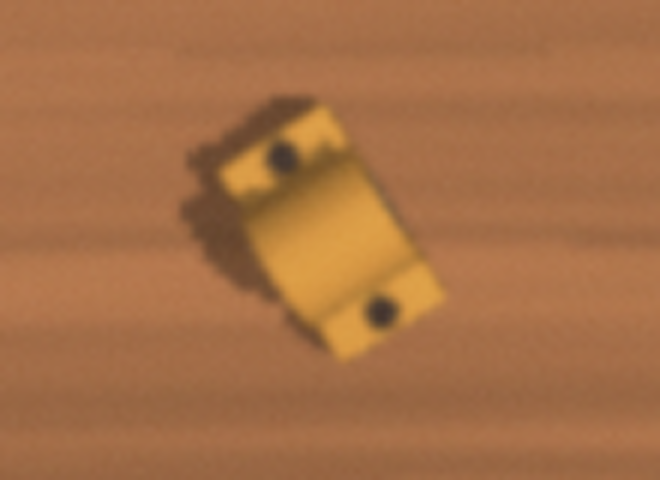

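Block 3 was knocked to (604,199). Its holes are now at crop (283,158) and (382,312), so I'm picking it from there.

Run:
```python
from h import *
import sys
o=np.array([210,110]);b=holes('w3.png',np.array([283,158])/6+o,np.array([382,312])/6+o);print(b)
pick(*b[:2])
if r.observe()['width']<22: sys.exit('miss')
place(-15,-50)
p=incase([-95,0,0]);r.goto([p[0],p[1],430],down(CASE[2]));r.wait(.3);snap('wrist','w4.png');snap('scene','s4.png');print(r.observe()['clock'],r.observe()['joint_pos'].round(2))
cv2.imwrite('pics/w4c.png',cv2.resize(cv2.imread('pics/w4.png'),None,fx=1.4,fy=1.4))
```

```text
(array([601.22624548, 197.84909077,  12.        ]), np.float64(0.5596051955589725), np.float64(34.75373959056253))
w 23.529013505275216 20.000202805968
w 23.414877950986845 25.7417
contact True [ 515.1 -102.6  195.1] 23.34865117702017
30.1333
32.75 [-0.72  0.44  1.14  1.98 -0.47  1.02 -0.97]
```

View pics/w4c.png

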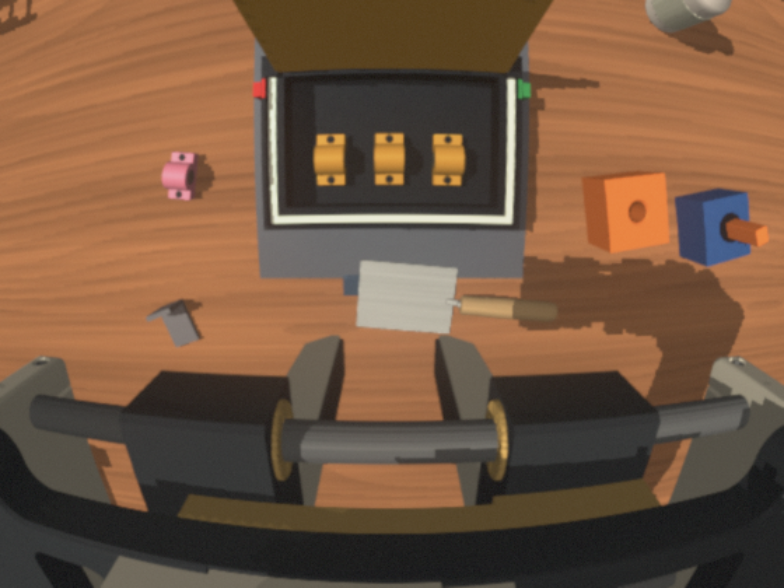

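All three blocks lie in the case at crop (330,160), (390,160) and (448,160). Now I fold the lid from behind along its arc.

Run:
```python
from h import *
r.grip(0,20)
r.set_joints([0.09,.61,-.08,1.45,.05,1.09,1.6])
q=down(CASE[2]+np.pi);hw=9
def tip(a,rho=100,off=3):
    return incase([61-rho*np.cos(a)+off*np.sin(a)+hw,0,41+rho*np.sin(a)+off*np.cos(a)+186.1])
p=tip(2.15);r.goto(p+[0,0,90],q);r.line_to(p,vel=150)
for a in np.arange(2.0,0.29,-.15): r.line_to(tip(a),vel=90)
print(r.observe()['wrist_force'].round(1))
for a in (.2,.1,.05,0,-.02):
    c=r.line_to(tip(a),vel=40,contact_N=15);o=r.observe();print(a,c,o['wrist_force'].round(1),o['tcp_pos'].round(1))
    if c:break
r.line_to(tip(0)+[0,0,120],vel=200)
r.grip(60)
p=incase([-95,0,0])
r.set_joints([0.09,.61,-.08,1.45,.05,1.09,1.6])
snap('scene','s5.png');print(r.observe()['clock'])
s=cv2.imread('pics/s5.png');cv2.imwrite('pics/s5c.png',cv2.resize(s[140:280,170:340],None,fx=4,fy=4,interpolation=cv2.INTER_CUBIC))
```

```text
[ 0.2 -0.3 -0.1]
0.2 False [0.4 0.8 0. ] [504.3 -52.2 249.6]
0.1 False [ 0.1 -0.5  0.5] [502.6 -52.2 239.7]
0.05 False [ 0.7 -0.1 -0.3] [502.2 -52.1 234.8]
0 False [-0.2  0.4  3.9] [502.3 -52.2 230.4]
-0.02 False [-2.9  0.5 19. ] [502.2 -52.1 230.2]
44.7167
```

Run:
```python
from h import *
q=down(CASE[2]+np.pi)
p=incase([55,0,330]);r.goto(p,q);r.wait(.3);snap('wrist','w5.png')
r.goto([460+75,-381,370],down(np.pi));r.wait(.3);snap('wrist','w6.png');print(r.observe()['clock'],r.observe()['joint_pos'].round(2))
a=cv2.imread('pics/w5.png');cv2.imwrite('pics/w5c.png',cv2.resize(a[0:260,75:485],None,fx=1.95,fy=1.95,interpolation=cv2.INTER_CUBIC))
b=cv2.imread('pics/w6.png');cv2.imwrite('pics/w6c.png',cv2.resize(b[50:200,190:390],None,fx=4,fy=4,interpolation=cv2.INTER_CUBIC))
print(proj('w6.png',[460,-381,50]),proj('w5.png',incase([-65,-98,38])),proj('w5.png',incase([-65,98,38])))
```

```text
47.1167 [ 0.63  0.66 -0.09  1.45  0.06  1.04  2.1 ]
[[277.36905293 116.23374838]] [[164.0991408   67.62218455]] [[392.67919921  67.86981419]]
```

View pics/w5c.png

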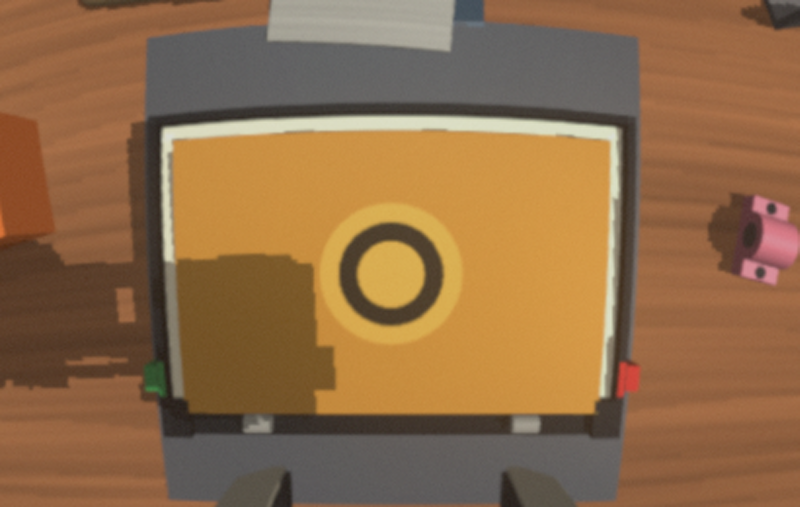

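View pics/w6c.png

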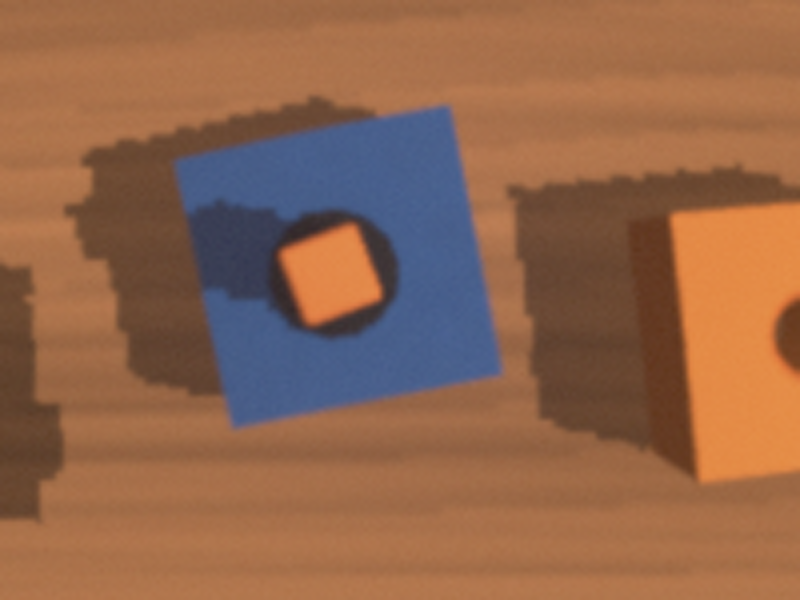

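The lid is shut. In the w5 crop the lid corners are (173,140), (609,141), (189,414) and (594,413), red is at (628,379) and green at (153,378). In the w6 crop the grip centre is (332,275) and the stand corners are (175,158), (450,105), (501,375) and (234,427). Next I refine the fits.

Run:
```python
from h import *
W='w5.png';T=lambda x,y:(x/1.95+75,y/1.95)
w=[(W,T(162,127),(-69,-102,38)),(W,T(620,127),(-69,102,38)),(W,T(173,140),(-61,-94,44)),(W,T(609,141),(-61,94,44)),(W,T(147,118),(-73,-106,44)),(W,T(636,117),(-73,106,44))]
V='w4.png';U=lambda x,y:(x/1.4,y/1.4)
v=[(V,U(269,222),(-69,102,38)),(V,U(515,222),(-69,-102,38)),(V,U(279,214),(-61,94,38)),(V,U(506,214),(-61,-94,38))]
c=fit(w,[532,-53,0]);fit(v,[532,-53,0]);fit(w+v,[532,-53,0])
import h;h.CASE[:]=c
for nm,px in(('red',(628,379)),('green',(153,378))):
    for z in(44,50):
        g=atz(W,T(*px),z)-[c[0],c[1],0];print(nm,z,R.from_euler('z',-c[2]).apply(g).round(1))
Q=lambda x,y:(x/4+190,y/4+50);F='w6.png'
s=fit([(F,Q(175,158),(-32,32,50)),(F,Q(450,105),(-32,-32,50)),(F,Q(501,375),(32,-32,50)),(F,Q(234,427),(32,32,50))][::1],[460,-381,.2])
s2=fit([(F,Q(450,105),(-32,32,50)),(F,Q(175,158),(-32,-32,50)),(F,Q(234,427),(32,-32,50)),(F,Q(501,375),(32,32,50))],[460,-381,.2])
b=fit([(F,Q(356,222),(-8,8,100)),(F,Q(278,252),(-8,-8,100)),(F,Q(306,327),(8,-8,100)),(F,Q(383,297),(8,8,100))],[460,-381,.2])
print('flange',atz(F,Q(332,273),54))
```

```text
[ 5.33087e+02 -5.58840e+01 -3.60000e-02] [[-1.0, -0.1], [1.3, -0.1], [-0.4, 0.5], [0.5, -0.0], [0.0, -0.4], [-0.2, 0.1]]
[ 5.33366e+02 -5.71800e+01 -3.40000e-02] [[1.4, 0.6], [-1.0, 0.6], [0.5, -0.7], [-0.7, -0.6]]
[ 5.33144e+02 -5.61710e+01 -3.60000e-02] [[-1.3, 0.1], [1.0, -0.1], [-0.7, 0.6], [0.2, 0.0], [-0.3, -0.3], [-0.6, 0.1], [0.5, 0.6], [-1.9, 0.9], [-0.4, -0.6], [-1.7, -0.3]]
red 44 [ 44.3 107.6  44. ]
red 50 [ 42.9 105.2  50. ]
green 44 [  44.3 -108.    44. ]
green 50 [  42.9 -105.5   50. ]
[ 460.073 -383.013   -1.362] [[82.4, 53.9], [-0.0, -0.5], [-81.6, -53.5], [0.0, 0.6]]
[ 4.59980e+02 -3.83211e+02  1.97000e-01] [[0.2, -0.3], [-0.0, 0.2], [-0.7, 0.2], [0.4, 0.0]]
[ 4.62036e+02 -3.84473e+02  3.60000e-01] [[-0.1, -0.3], [-0.4, -0.4], [0.1, 0.3], [0.5, 0.5]]
flange [ 461.85546981 -384.91796824   54.        ]
```

Run:
```python
from h import *
for (u,v1,v2),t in (((390,139,180),(516.8,-52.6)),((330.5,140,180),(518.6,-2.7)),((448,140,180),(515.1,-102.6))):
    m=(atz('w4.png',(u/1.4,v1/1.4),18)+atz('w4.png',(u/1.4,v2/1.4),18))/2;print(m.round(1),t)
s=np.load('pics/w4.png.npz')['im']
```

```text
[515.3 -54.5  18. ] (516.8, -52.6)
[517.2  -3.7  18. ] (518.6, -2.7)
[ 513.8 -104.1   18. ] (515.1, -102.6)
```

```bash
cat >> h.py <<'E'
CASE[:]=[533.3,-55.3,-.036]
QB=down(.36+np.pi/2)
E
python3 - <<'E'
from h import *
r.grip(50,20)
r.goto([462,-384.6,370],QB);r.line_to([462,-384.6,246],vel=120)
r.grip(5,60);r.wait(.2);o=r.observe();print(o['width'],o['tcp_pos'].round(2),o['wrist_force'].round(1))
off=o['tcp_pos'][2]-8
r.line_to([462,-384.6,360],vel=80);o=r.observe();print('lifted',o['width'],o['wrist_force'].round(2),off)
p=incase([45,98,0]);r.goto([p[0],p[1],off+90],QB);r.line_to([p[0],p[1],off+52],vel=80);r.wait(.3)
print(r.line_to([p[0],p[1],off+34],vel=15,contact_N=3));o=r.observe();print('tip z',o['tcp_pos'][2]-off,o['tcp_pos'],o['wrist_force'].round(1),o['clock'])
snap('scene','s7.png');s=cv2.imread('pics/s7.png');cv2.imwrite('pics/s7c.png',cv2.resize(s[90:260,190:380],None,fx=4,fy=3.5,interpolation=cv2.INTER_CUBIC))
snap('side','d7.png')
E
```

```text
15.682810418194682 [ 462.05 -384.6   246.1 ] [-0.8  0.5  1.3]
lifted 15.422142471063829 [ 0.25  0.43 -1.12] 238.10020230403083
True
tip z 37.617196958115954 [581.80747416  41.0078599  275.71739926] [ 0.6 -0.4  3.8] 55.4917
```

The tip is on the groove floor (z 37.6). I'll probe the groove walls across y to centre it.

Run:
```python
from h import *
off=238.1;u=R.from_euler('z',CASE[2]).apply([0,1,0])
o=r.observe()['tcp_pos'];c=incase([45,98,0]);c[2]=off+38.6
r.line_to(c,vel=15)
def lat():
    d=r.observe()['tcp_pos']-c;return float(d@u)
for s in(1,-1):
    r.line_to(c,vel=20);r.wait(.3)
    k=r.line_to(c+u*s*5,vel=10,contact_N=2.5);print(s,k,round(lat(),2),r.observe()['wrist_force'].round(1))
r.line_to(c,vel=20);r.wait(.3);print(r.observe()['wrist_force'].round(1),r.observe()['clock'])
```

```text
1 True 2.7 [0.  0.2 0. ]
-1 True -2.46 [ 0.6  0.4 -0.3]
[ 0.1 -0.4 -0.9] 58.4
```

Run:
```python
from h import *
off=238.1;Z=off+38.5;Rz=R.from_euler('z',CASE[2])
def P(x,y):
    p=incase([x,y,0]);p[2]=Z;return p
def loc():
    d=r.observe()['tcp_pos']-[CASE[0],CASE[1],0];return Rz.inv().apply(d)
f=lambda:r.observe()['wrist_force'].round(1)
r.line_to(P(45,98),vel=10);r.wait(.3)
r.line_to(P(-62,98.1),vel=20);print(loc().round(2),f())
k=r.line_to(P(-71,98.1),vel=10,contact_N=2.5);l=loc();print('front wall',k,l.round(2))
xf=l[0]+2.6 if k else -65
r.line_to(P(xf,98.1),vel=10);r.wait(.2);print('xf',xf,f())
r.line_to(P(xf,0),vel=20);print(loc().round(2),f())
r.line_to(P(xf,-95),vel=20);print(loc().round(2),f())
k=r.line_to(P(xf,-104),vel=10,contact_N=2.5);l=loc();print('right wall',k,l.round(2))
yr=l[1]+2.6 if k else -98
r.line_to(P(xf,yr),vel=10);r.wait(.2)
r.line_to(P(45,yr),vel=20);print(loc().round(2),f());r.wait(.4)
print(r.observe()['clock'],r.observe()['width'])
snap('scene','s8.png');s=cv2.imread('pics/s8.png');cv2.imwrite('pics/s8c.png',cv2.resize(s[100:280,170:340],None,fx=4,fy=3.3,interpolation=cv2.INTER_CUBIC))
```

```text
[-61.99  98.1  276.59] [ 0.2  0.  -0.5]
front wall True [-66.92  98.13 276.58]
xf -64.32189330652864 [-0.   0.4 -0.7]
[-6.4330e+01  3.0000e-02  2.7658e+02] [ 0.   0.  -0.4]
[-64.32 -94.97 276.6 ] [-0.2  0.5 -1.4]
right wall True [ -64.53 -100.7   276.13]
[ 44.98 -98.09 276.61] [-0.1  0.7  0.1]
82.925 15.773365285211352
```

The pass is complete, with wall contacts where expected. Now I return the burnisher.

Run:
```python
from h import *
p=r.observe()['tcp_pos'];r.line_to([p[0],p[1],360],vel=60)
b=[461.2,-384.1]
r.goto([*b,370],QB);r.line_to([*b,300],vel=80);r.wait(.3)
k=r.line_to([*b,244.5],vel=25,contact_N=4);o=r.observe();print(k,o['tcp_pos'].round(2),o['wrist_force'].round(1))
r.grip(40);r.wait(.3);r.line_to([*b,370],vel=100)
r.goto([460+75,-381,370],down(np.pi));r.wait(.3);snap('wrist','w9.png')
r.goto([600,-381,420],down(np.pi));snap('scene','s9.png');snap('side','d9.png');print(r.observe()['clock'])
c=lambda f,x,y,w,h,k:cv2.resize(cv2.imread('pics/'+f)[y:y+h,x:x+w],None,fx=k,fy=k,interpolation=cv2.INTER_CUBIC)
A=c('w9.png',200,60,100,100,3);B=c('s9.png',75,205,75,75,4);C=c('d9.png',220,110,120,150,2)
print(A.shape,B.shape,C.shape);cv2.imwrite('pics/f9.png',np.hstack([A[:300],B[:300],cv2.resize(C,(190,300))[:, :]]))
```

```text
True [ 461.25 -384.09  246.08] [-0.   0.4  4.1]
92.9083
(300, 300, 3) (300, 300, 3) (300, 240, 3)
```

View pics/f9.png

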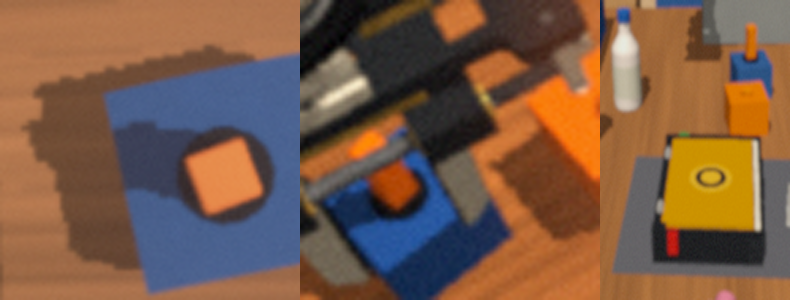

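The burnisher stands upright and home at (225,177), with contact at the same height as the pick. The lid is shut at (710,180). Handing in.

```bash
python3 -c "
from cell import r
print(r.sign_off())"
```

```text
the job is handed in; nothing more can be done
None
```

I put all three gold blocks in the case, shut the lid, ran the burnisher along the seam from the red mark to the green one, and set it back fully home in its blue stand; the job is handed in at about 93 s on the robot's clock, and no verdict was shown.

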